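# Set the bench water valve two turns open and hold it

## Robot

A 6-joint arm with a two-finger parallel gripper is mounted at the origin on the work surface. World frame = base frame: x ahead of the robot, y to its left, z up, the work surface at z = 0. Lengths are in m, angles in rad, forces in N, time in s.
With the tool pointing down it reaches from about 0.325 to 0.85 m from the base axis. Payload 4.4 kg.
Tool frame: the origin (TCP) lies at the very end of the fingers, on their centre line; the grasp point (between the pads) lies 19 mm behind it; z points along the fingers, y is the line along which they close (so a half turn about z gives the same grasp; the last joint's range is limited). The gripper opens to 94 mm and grips with 3 to 60 N. Pads are 16 mm wide; open, the fingers measure 119 mm over their backs; the gripper's body (75 mm by 177 mm) begins 78 mm behind the grasp point.
Start: joints at [-1.355, 0.207, 1.542, -0, 1.393, -0.15], TCP at [0.206, -0.537, 0.205] pointing down, gripper open.
Joint ranges: [-2.73, 2.73], [-0.86, 2.22], [0.23, 2.46], [-1.11, 4.25], [0.08, 2.63], [-2.82, 2.82]. Speed limits (rad/s): [2.79, 2.79, 3.14, 3.14, 3.14, 3.14].

## Interface

Orientations are given as a unit quaternion [w, x, y, z].
In Python, from workcell import env gives the robot as it stands. The module is installed in compiled form; this text tells all that it offers.
- The arm moves only by the tool carry_out, never from a script. Its argument "rows" is a list of rows, each a list of 7 numbers: the shift along the world's x, y, z in mm, then the turn, a rotation vector about the world's x, y, z in rad, then the closure in counts, from 0 (fully open) to 255 (shut). In form: [[tx, ty, tz, ax, ay, az, claw], ...]. A call has 1 to 20 rows; each row is the pose to reach, as a shift and turn from the pose commanded when the call began; what a row does not reach only later rows make up. A row lasts 1/12 s, in which the tool goes at most 41.7 mm and 7.16 degrees, less where a joint would pass 70% of its speed; a pose out of reach is approached as far as the arm can. A call with a gripper value outside its range is refused whole. The fingers move at their own pace and stop on an object; "squeeze" is the grip in N (left out, the last holds). Time passes only in rows, so rows that repeat a pose let the fingers close. It gives the time, the measured TCP pose, the force, the opening and the grip force at its end, in the units of the state.
- env.read_state(): the state, without advancing time (a new reading comes with each control period).
- env.grab_frame(name): name is "side" or "top" or "wrist"; returns the picture (400x640x3 uint8, red, green, blue); there is no depth.
- env.camera_params(name): a dict with "intrinsics" (3x3 intrinsics, pixels), "dist_coeffs" ([k1, k2, p1, p2, k3] as OpenCV has them; the pictures are not rectified), "cam_to_world" (4x4, takes a point from camera to world coordinates). Camera axes: x right, y up, looking along -z (the intrinsics and any distortion apply to the point x, -y, -z); pixel columns grow to the right and rows downward; lengths in m; the calibration is good to about 2 mm. A picture is of the moment at which its call begins: read the wrist's pose just before it. camera_params takes no time and is no camera call; for the wrist camera it gives the pose at the moment of the call.
- env.finish_job(): hands the job in; it is judged then, once.
The state is a dict: "clock": time; "joints": joint angles; "qvel": joint speeds; "tau": joint torques, N m; "tool_pos": TCP position; "tool_rot": TCP orientation; "ft_force": force on the tool from outside, world axes, zero at the start; "ft_torque": the same for the moment, N m; "opening": finger opening in m; "finger_force": force on a finger pad.
Only numpy, scipy, OpenCV 4.12 (cv2) and the standard library are available. Lean on these libraries where they do the work, as an engineer would, in place of code of your own. Each camera call takes 0.05 s, during which the arm holds its last target. There are 200 camera calls.

## Task

Someone left the tall capped sample tube standing in the path of the valve's crank handle: first stand it upright in the tray with the two low tins, and let go of it. Then take the valve's crank handle, turn it clockwise until the valve is fully closed against its stop, back it off anticlockwise exactly two full turns, and finish while still gripping the handle there. Do not knock the tube over, and leave the other things on the bench as they are.

Things in the scene. Friction and masses are not known exactly. Their poses are not given: they have to be found in the camera images.
- tube: tall plain capped steel sample tube, upright: 47 mm diameter at its cap (45 mm below it), 150 mm tall, about 0.25 kg. Origin at the centre of its underside, z up. It starts standing on the bench beside the valve, about 90 mm from the wheel axis (on the valve base's -x side, facing the robot), and blocks the crank handle's path there.
- tray: open aluminium tray, fixed, outside 240 mm (its x) by 170 mm (its y), walls 4 mm thick and 35 mm high, floor 4 mm thick. Origin at the centre of its underside. Its +x end holds two low tins (at x +75 mm, y +/-38 mm, 63 mm diameter, 40 mm tall); the rest, such as around x -50 mm, y 0, is free. It is on the robot's left or right side.
- valve_base: fixed brass valve with its steel pipe along its own y axis (pipe ends at y +/-110 mm, up to 55 mm high) on a foot 100 by 90 mm. Origin on the vertical wheel axis, at bench height; z up. With the valve closed, the crank handle stands straight out along this frame's +y.
- wheel_axis (a point): centre of the handwheel, on its vertical axis, 98 mm above the bench, at the top of the rim. The wheel lies level: rim 104 mm outside diameter, 86 to 98 mm above the bench; hub top 104 mm above the bench at most. A lug outside the rim carries the crank handle.
- handle: the upright crank handle on the wheel's lug, a plain black sleeve of 20 mm diameter, 52 mm tall, that spins freely on its own vertical axis, so that it can be gripped from above and led round in a circle without turning the hand. Origin at the centre of its underside, 99 mm above the bench; its top is 151 mm above the bench. It goes round the wheel axis on a circle of 68 mm radius.
- wheel (a joint): angle of the valve wheel in rad: 0 = fully closed, against the stop; grows anticlockwise seen from above as the valve opens, 6.283 per turn, up to 31 (five turns). The crank handle lies at the valve base's yaw + 90 degrees + this angle. Starts 2.85 to 6.85. It has steady friction (about 1.5 N at the handle), no spring: it stays where it is left, and does not rise or sink.
- tin1: one of the two low lidded aluminium tins, 63 mm diameter, 40 mm tall, standing in the tray's +x end (tray frame x +75 mm, y -38 mm); origin at the centre of its underside. Leave alone.
- tin2: the other low lidded tin, the same size (tray frame x +75 mm, y +38 mm); origin at the centre of its underside. Leave alone.
- sieve: open round steel test sieve, 100 mm diameter, 50 mm tall, standing behind the valve; origin at the centre of its underside. Leave alone.
- wash_bottle: white plastic bottle, 64 mm diameter, 170 mm tall, standing behind the valve; origin at the centre of its underside. Leave alone.
- mortar: white ceramic bowl, 100 mm diameter, 55 mm tall, behind the valve; origin at the centre of its underside. Leave alone.
- brush: wooden hand brush lying on the bench to the left, nearer the robot than the valve, about 25 mm tall. Leave alone.

How it is judged:
On the way, in this order (a step that is already met when the one before it is completed fails the run):
1. the sample tube stands upright in the tray, let go (x of tube in the frame of tray between -0.105 and 0.105 m and y of tube in the frame of tray between -0.07 and 0.07 m and z of tube in the frame of tray below 0.012 m and angle between tube's own z axis and vertical below 0.15 rad and linear speed of tube below 0.03 m/s and contact force between the fingers and tube below 0.1 N), for 0.2 s.
2. the valve is closed against its stop (within 0.1 rad) (value of joint wheel below 0.1 rad), for 0.2 s.
3. the valve is backed off two turns (within 0.2 rad), with the handle gripped (value of joint wheel between 12.366 and 12.766 rad and contact force between the fingers and handle above 6 N), for 0.2 s.
At the end, for the whole second after the job is handed in: the wheel stands still two turns (12.57 rad, within 0.2 rad) open from the stop, the fingers grip the crank handle (over 6 N), and the sample tube stands at rest on the tray's floor, upright within 0.15 rad and not touched by the fingers (all of step 1 and all of step 3 and velocity of joint wheel between -0.1 and 0.1 rad/s); the arm keeps its last pose, push and grip.
It fails at once if the sample tube is knocked over (angle between tube's own z axis and vertical above 0.6 rad).
It fails at once if another thing on the bench is displaced by more than 30 mm (distance of any of tin1, tin2, sieve, wash_bottle, mortar, brush from where it was at the start of the episode above 0.03 m).
It also fails if it takes over 72 s, if anything falls off the work surface, if the arm or the gripper's body presses on something with over 40 N, if the wrist force passes 120 N, or if a joint passes its speed limit or range.

## Working session

There is one attempt and no reset: what is moved stays moved. The work goes in short steps, Python scripts to look and compute and a tool call to move; the robot and the scene stay as the last step left them, time stands still between calls to the robot, and variables do not carry over. Pictures are saved under pics/ and viewed, at most 10 in all, crops included, and the job is handed in when it is done.

Besides the shell and the picture viewer there is one more tool, called after "Call:" by a JSON object that holds its "api" and its "payload", one argument or row to a line. carry_out: Moves the arm, as the interface text tells. Its arguments: {"type":"object","properties":{"rows":{"type":"array"},"squeeze":{"type":"number"}},"required":["rows"]}

```bash
mkdir -p pics; cat > h.py <<'E'
import numpy as np, cv2
from workcell import env
def ray(name,uv,P=None):
    P=P or env.camera_params(name)
    K=np.array(P["intrinsics"],float);D=np.array(P["dist_coeffs"],float);T=np.array(P["cam_to_world"],float)
    p=cv2.undistortPoints(np.array([[uv]],float),K,D)[0,0]
    return T[:3,3],T[:3,:3]@np.array([p[0],-p[1],-1.])
def onz(name,uv,z,P=None):
    o,d=ray(name,uv,P); return o+d*(z-o[2])/d[2]
def proj(name,X,P=None):
    P=P or env.camera_params(name)
    K=np.array(P["intrinsics"],float);D=np.array(P["dist_coeffs"],float);T=np.array(P["cam_to_world"],float)
    c=(np.atleast_2d(X)-T[:3,3])@T[:3,:3]
    return cv2.projectPoints((c*[1,-1,-1]).reshape(-1,1,3),np.zeros(3),np.zeros(3),K,D)[0][:,0]
def save(name,f): 
    im=env.grab_frame(name); cv2.imwrite(f"pics/{f}.png",im[...,::-1]); return im
E
python3 - <<'E'
from h import *
np.set_printoptions(precision=3,suppress=True)
for n in("top","side"):
    save(n,n+"0"); P=env.camera_params(n); print(n,P["cam_to_world"],P["intrinsics"])
s=env.read_state();print(s)
E
```

```text
top [[ 0.001  0.995 -0.097  0.431]
 [-1.     0.004  0.024  0.019]
 [ 0.025  0.097  0.995  1.163]
 [ 0.     0.     0.     1.   ]] [[388.752   0.    320.422]
 [  0.    388.752 196.765]
 [  0.      0.      1.   ]]
side [[-0.992  0.078 -0.094  0.444]
 [-0.122 -0.689  0.715  0.701]
 [-0.009  0.721  0.693  0.747]
 [ 0.     0.     0.     1.   ]] [[389.309   0.    319.99 ]
 [  0.    389.309 199.143]
 [  0.      0.      1.   ]]
{'clock': 0.1, 'joints': array([-1.354,  0.207,  1.543, -0.   ,  1.393, -0.15 ]), 'qvel': array([-0.   , -0.002, -0.003,  0.   , -0.001, -0.   ]), 'tau': array([ -0.   , -37.186, -28.229,   0.07 ,   0.031,  -0.   ]), 'tool_pos': array([ 0.206, -0.536,  0.204]), 'tool_rot': array([-0.001,  0.983,  0.182, -0.   ]), 'ft_force': array([1.263, 0.441, 0.196]), 'ft_torque': array([ 0.025,  0.012, -0.05 ]), 'finger_force': 0.0, 'opening': 0.09394075436846455}
```

View pics/top0.png

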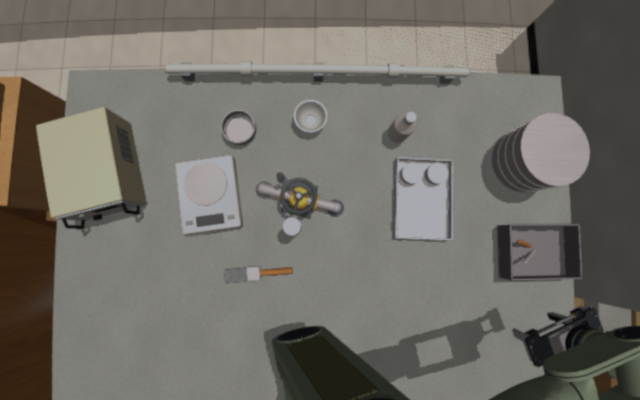

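View pics/side0.png

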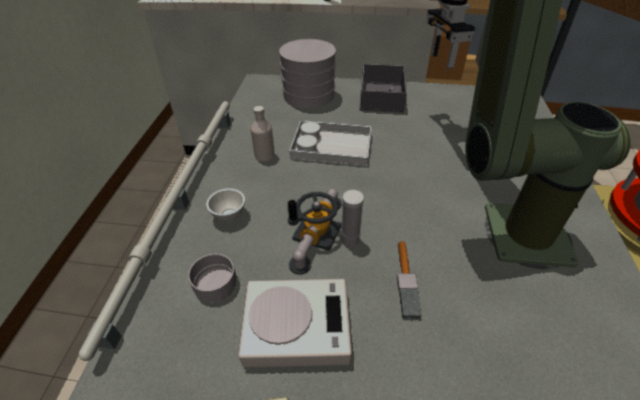

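The top view shows the wheel at about (299,197), the tube cap at (292,226), the handle near (282,178), and the tray centred at about (424,199) with its tins at the top (+x). The side view agrees: handle at (293,210), tube top at (353,197).

```bash
python3 - <<'E'
from h import *
a=cv2.imread("pics/top0.png")[150:250,245:355]; b=cv2.imread("pics/side0.png")[170:280,270:380]
f=lambda i:cv2.resize(i,(400,400),interpolation=cv2.INTER_CUBIC)
cv2.imwrite("pics/crop0.png",np.hstack([f(a),f(b)]))
np.set_printoptions(precision=4,suppress=True)
print("pipe ends",onz("top",(263,189),.04),onz("top",(337,207),.04))
print("tray",[onz("top",p,.035)[:2] for p in((397,157),(452,159),(451,240),(394,239))])
# mutual check of two views for tube cap and handle top
def tri(p,q):
    o1,d1=ray("top",p);o2,d2=ray("side",q);A=np.c_[d1,-d2];t=np.linalg.lstsq(A,o2-o1,rcond=None)[0]
    x,y=o1+d1*t[0],o2+d2*t[1];return (x+y)/2,np.linalg.norm(x-y)
print("tube",onz("top",(292,226),.15),onz("side",(353,197),.15),tri((292,226),(353,197)))
print("handle",onz("top",(281,177),.151),onz("side",(292,203),.151),tri((281,177),(292,203)))
print("hub",onz("top",(299,197),.1),onz("side",(318,206),.1))
E
```

```text
pipe ends [0.5625 0.1583 0.04  ] [ 0.5108 -0.0567  0.04  ]
tray [array([ 0.6605, -0.2363]), array([ 0.6562, -0.4036]), array([ 0.4146, -0.3928]), array([ 0.4182, -0.2231])]
tube [0.4531 0.0679 0.15  ] [0.4532 0.0704 0.15  ] (array([0.4532, 0.068 , 0.1477]), np.float64(1.1856251853351379e-05))
handle [0.5814 0.0978 0.151 ] [0.5845 0.1055 0.151 ] (array([0.5843, 0.0985, 0.1438]), np.float64(0.003657058461102746))
hub [0.5337 0.0517 0.1   ] [0.5339 0.0576 0.1   ]
```

View pics/crop0.png

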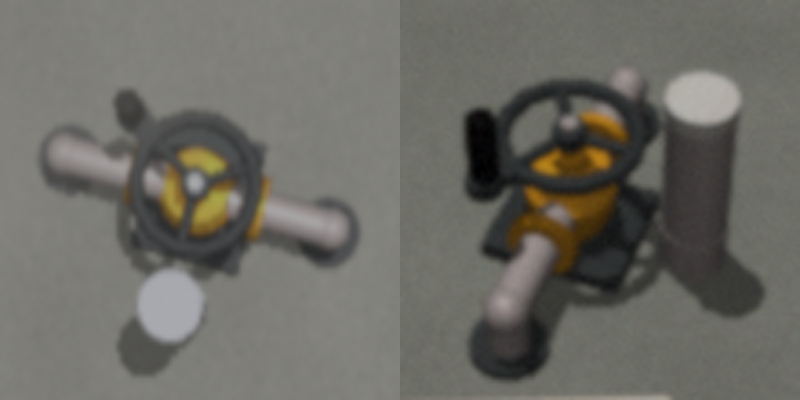

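The crop confirms the readings:
- **Wheel:** centre about (0.537, 0.051).
- **Handle:** about (0.583, 0.100), at 67 mm radius (68 given).
- **Valve:** yaw about -13.5°, so the wheel starts near 5.77 rad.
- **Tube:** (0.453, 0.068).
- **Tray:** centre (0.537, -0.314), yaw -2.8°.

Next I move above the tube.

Call:
{"api": "carry_out", "payload": {
  "rows": [
    [10, 20, 20, 0, 0, -0.06, 0],
    [25, 55, 26, 0, 0, -0.15, 0],
    [40, 95, 26, 0, 0, -0.25, 0],
    [55, 135, 26, 0, 0, -0.35, 0],
    [70, 172, 26, 0, 0, -0.45, 0],
    [85, 208, 26, 0, 0, -0.55, 0],
    [100, 245, 26, 0, 0, -0.57, 0],
    [115, 281, 26, 0, 0, -0.57, 0],
    [130, 318, 26, 0, 0, -0.57, 0],
    [145, 355, 26, 0, 0, -0.57, 0],
    [160, 391, 26, 0, 0, -0.57, 0],
    [175, 428, 26, 0, 0, -0.57, 0],
    [190, 465, 26, 0, 0, -0.57, 0],
    [205, 502, 26, 0, 0, -0.57, 0],
    [220, 538, 26, 0, 0, -0.57, 0],
    [232, 568, 26, 0, 0, -0.57, 0],
    [242, 592, 26, 0, 0, -0.57, 0],
    [247, 604, 26, 0, 0, -0.57, 0],
    [247, 604, 26, 0, 0, -0.57, 0],
    [247, 604, 26, 0, 0, -0.57, 0]
  ]
}}

```text
clock: 1.77
tool_pos: [0.4527, 0.0676, 0.2309]
tool_rot: [0.0, 0.995, -0.101, -0.001]
ft_force: [-0.3, -0.2, -0.8]
opening: 0.0939
finger_force: 0.0
```

```bash
python3 - <<'E'
from h import *
np.set_printoptions(precision=4,suppress=True)
P=env.camera_params("wrist"); s=env.read_state(); save("wrist","w1")
print(s["tool_pos"],s["tool_rot"],s["joints"],P["cam_to_world"])
for n,X in(("tube",[.453,.068,.15]),("handle",[.583,.1,.151]),("hub",[.537,.051,.104])): print(n,proj("wrist",X,P))
np.save("w1.npy",P,allow_pickle=True)
E
```

```text
[0.4527 0.0676 0.2309] [ 0.0003  0.9949 -0.1005 -0.0007] [-0.0409 -0.0686  1.7814 -0.0005  1.4301  1.7313] [[-0.2007  0.937   0.2859  0.5363]
 [-0.9796 -0.1922 -0.0578  0.0506]
 [ 0.0008 -0.2917  0.9565  0.4099]
 [ 0.      0.      0.      1.    ]]
tube [[319.9464 202.7894]]
handle [[247.5556  58.5256]]
hub [[319.7344 105.2395]]
```

View pics/w1.png

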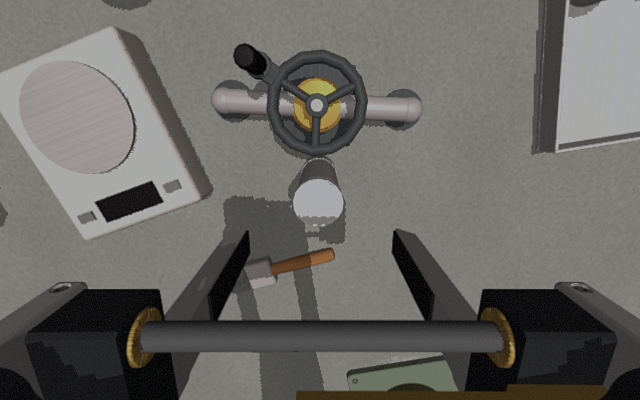

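The wrist view shows the tube cap at (318,202), the hub at (317,104) and the handle top at (246,56). All are within 3 px of prediction, so I go down and grip the tube.

Call:
{"api": "carry_out", "payload": {
  "rows": [
    [0, 1, -20, 0, 0, 0, 0],
    [0, 1, -45, 0, 0, 0, 0],
    [0, 1, -70, 0, 0, 0, 0],
    [0, 1, -95, 0, 0, 0, 0],
    [0, 1, -120, 0, 0, 0, 0],
    [0, 1, -138, 0, 0, 0, 0],
    [0, 1, -146, 0, 0, 0, 0],
    [0, 1, -146, 0, 0, 0, 0],
    [0, 1, -146, 0, 0, 0, 60],
    [0, 1, -146, 0, 0, 0, 120],
    [0, 1, -146, 0, 0, 0, 180],
    [0, 1, -146, 0, 0, 0, 200],
    [0, 1, -146, 0, 0, 0, 200],
    [0, 1, -146, 0, 0, 0, 200],
    [0, 1, -146, 0, 0, 0, 200],
    [0, 1, -146, 0, 0, 0, 200]
  ],
  "squeeze": 25
}}

```text
clock: 3.15
tool_pos: [0.4534, 0.0684, 0.0857]
tool_rot: [-0.0, 0.995, -0.101, 0.0]
ft_force: [-0.4, -0.3, 0.8]
opening: 0.0466
finger_force: 25.0
```

Call:
{"api": "carry_out", "payload": {
  "rows": [
    [0, 0, 10, 0, 0, 0, 200],
    [0, 0, 30, 0, 0, 0, 200],
    [0, 0, 55, 0, 0, 0, 200],
    [0, -4, 75, 0, 0, 0, 200],
    [1, -14, 85, 0, 0, 0, 200],
    [3, -32, 85, 0, 0, 0, 200],
    [5, -58, 85, 0, 0, 0, 200],
    [8, -88, 85, 0, 0, 0, 200],
    [11, -120, 85, 0, 0, 0, 200],
    [14, -152, 85, 0, 0, 0, 200],
    [17, -184, 85, 0, 0, 0, 200],
    [20, -216, 85, 0, 0, 0, 200],
    [23, -248, 85, 0, 0, 0, 200],
    [26, -280, 85, 0, 0, 0, 200],
    [28, -310, 85, 0, 0, 0, 200],
    [30, -336, 85, 0, 0, 0, 200],
    [32, -357, 85, 0, 0, 0, 200],
    [33, -371, 85, 0, 0, 0, 200],
    [34, -378, 85, 0, 0, 0, 200],
    [34, -380, 85, 0, 0, 0, 200]
  ]
}}

```text
clock: 4.82
tool_pos: [0.4867, -0.3126, 0.1698]
tool_rot: [-0.0, 0.995, -0.102, -0.0]
ft_force: [0.2, -0.0, -2.4]
opening: 0.0464
finger_force: 25.0
```

```bash
python3 - <<'E'
from h import *
P=env.camera_params("wrist"); s=env.read_state(); w=save("wrist","w2"); t=save("top","t2")
print(s["tool_pos"],s["opening"],s["finger_force"])
cv2.imwrite("pics/c2.png",np.hstack([cv2.resize(w,(640,400)),cv2.resize(t[140:260,370:475],(160,400))])[...,::-1])
E
```

```text
[ 0.48671114 -0.31258769  0.16983746] 0.046373539205638456 24.999774992465973
```

View pics/c2.png

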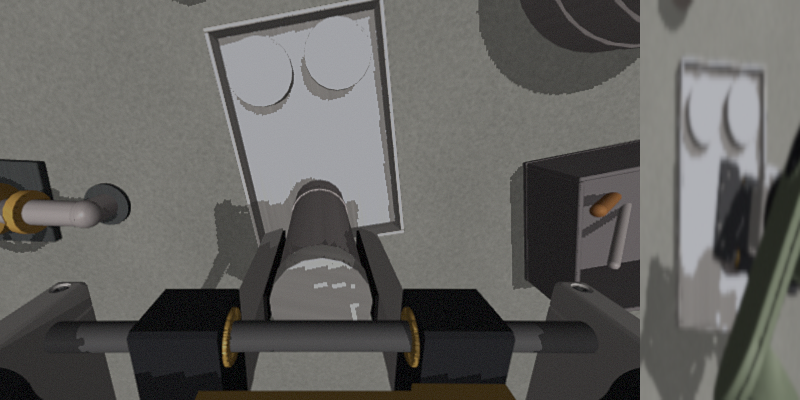

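The tube hangs upright over the free end of the tray, with its base at about (318,190). The tins are clear at the far end, so I lower and release.

Call:
{"api": "carry_out", "payload": {
  "rows": [
    [0, 0, -15, 0, 0, 0, 200],
    [0, 0, -35, 0, 0, 0, 200],
    [0, 0, -55, 0, 0, 0, 200],
    [0, 0, -68, 0, 0, 0, 200],
    [0, 0, -75, 0, 0, 0, 200],
    [0, 0, -78, 0, 0, 0, 200],
    [0, 0, -80, 0, 0, 0, 200],
    [0, 0, -80, 0, 0, 0, 200],
    [0, 0, -80, 0, 0, 0, 200],
    [0, 0, -80, 0, 0, 0, 100],
    [0, 0, -80, 0, 0, 0, 50],
    [0, 0, -80, 0, 0, 0, 0],
    [0, 0, -80, 0, 0, 0, 0],
    [0, 0, -80, 0, 0, 0, 0],
    [0, 0, -80, 0, 0, 0, 0],
    [0, 0, -80, 0, 0, 0, 0],
    [0, 0, -80, 0, 0, 0, 0]
  ]
}}

```text
clock: 6.33
tool_pos: [0.4872, -0.3118, 0.0904]
tool_rot: [-0.0, 0.995, -0.101, -0.0]
ft_force: [-0.5, -0.4, -0.1]
opening: 0.0934
finger_force: 0.0
```

Call:
{"api": "carry_out", "payload": {
  "rows": [
    [0, 0, 10, 0, 0, 0, 0],
    [0, 0, 35, 0, 0, 0, 0],
    [0, 0, 70, 0, 0, 0, 0],
    [0, 0, 105, 0, 0, 0, 0],
    [2, 10, 130, 0, 0, 0, 0],
    [8, 32, 140, 0, 0, 0, 40],
    [15, 62, 140, 0, 0, 0, 80],
    [22, 94, 140, 0, 0, 0, 80],
    [30, 128, 140, 0, 0, 0, 80],
    [38, 162, 140, 0, 0, 0, 80],
    [46, 196, 140, 0, 0, 0, 80],
    [54, 230, 140, 0, 0, 0, 80],
    [62, 264, 140, 0, 0, 0, 80],
    [70, 298, 140, 0, 0, 0, 80],
    [77, 330, 140, 0, 0, 0, 80],
    [84, 360, 140, 0, 0, 0, 80],
    [90, 385, 140, 0, 0, 0, 80],
    [94, 402, 140, 0, 0, 0, 80],
    [96, 411, 140, 0, 0, 0, 80],
    [96, 412, 140, 0, 0, 0, 80]
  ]
}}

```text
clock: 8.0
tool_pos: [0.5834, 0.1018, 0.231]
tool_rot: [-0.0, 0.995, -0.1, 0.0]
ft_force: [0.1, -0.2, -0.4]
opening: 0.0646
finger_force: 0.0
```

```bash
python3 - <<'E'
from h import *
np.set_printoptions(precision=4,suppress=True)
P0=np.load("w1.npy",allow_pickle=True).item()
print("from w1: hub",onz("wrist",(317,104),.104,P0),"handle",onz("wrist",(246,56),.151,P0))
P=env.camera_params("wrist"); s=env.read_state(); w=save("wrist","w3"); t=save("top","t3")
print(s["tool_pos"],s["opening"],s["joints"])
print(proj("wrist",[[.583,.1,.151],[.537,.051,.104]],P))
np.save("w3.npy",P,allow_pickle=True)
cv2.imwrite("pics/c3.png",np.hstack([w,cv2.resize(t[140:260,370:475],(160,400))])[...,::-1])
E
```

```text
from w1: hub [0.5387 0.0534 0.104 ] handle [0.585  0.1007 0.151 ]
[0.5834 0.1018 0.231 ] 0.06457706607863732 [0.0266 0.2239 1.4675 0.0002 1.4496 1.7981]
[[322.5972 203.4579]
 [374.2083 220.6026]]
```

View pics/c3.png

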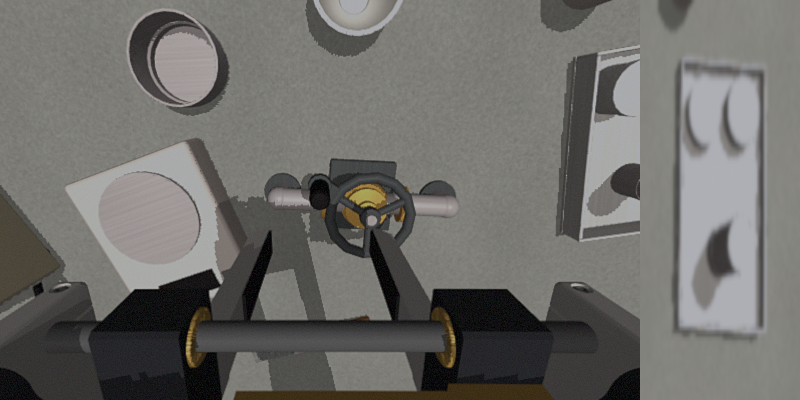

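The tube stands upright in the free part of the tray (right inset). The wrist view shows the handle top at about (319,199) and the hub at (371,220). That gives handle ≈ (0.5855, 0.101) and axis ≈ (0.538, 0.053), a radius of 67.7 mm. Next I grip the handle.

Call:
{"api": "carry_out", "payload": {
  "rows": [
    [2, -1, -15, 0, 0, 0, 80],
    [2, -1, -40, 0, 0, 0, 80],
    [2, -1, -65, 0, 0, 0, 80],
    [2, -1, -88, 0, 0, 0, 80],
    [2, -1, -105, 0, 0, 0, 80],
    [2, -1, -113, 0, 0, 0, 80],
    [2, -1, -115, 0, 0, 0, 80],
    [2, -1, -115, 0, 0, 0, 80],
    [2, -1, -115, 0, 0, 0, 140],
    [2, -1, -115, 0, 0, 0, 190],
    [2, -1, -115, 0, 0, 0, 240],
    [2, -1, -115, 0, 0, 0, 240],
    [2, -1, -115, 0, 0, 0, 240],
    [2, -1, -115, 0, 0, 0, 240],
    [2, -1, -115, 0, 0, 0, 240]
  ],
  "squeeze": 30
}}

```text
clock: 9.35
tool_pos: [0.5858, 0.1003, 0.1158]
tool_rot: [-0.001, 0.995, -0.102, 0.001]
ft_force: [1.2, 2.8, -0.4]
opening: 0.0211
finger_force: 1.9
```

```bash
python3 - <<'E'
from h import *
np.set_printoptions(precision=4,suppress=True)
s=env.read_state(); print(s["tool_pos"],s["ft_force"],s["opening"],s["finger_force"])
x,y=s["tool_pos"][:2]*1000; cx,cy=538,53
a0=np.arctan2(y-cy,x-cx); print(np.degrees(a0),np.hypot(x-cx,y-cy))
for k in range(0,34): # 10 deg steps clockwise
    a=a0-np.radians(10*k); print(k,np.round(np.array([cx+68*np.cos(a)-x,cy+68*np.sin(a)-y])).astype(int))
E
```

```text
[0.5858 0.1003 0.1158] [ 1.188   2.8044 -0.4497] 0.021113328432767985 1.8756828402547399
44.731000182701145 67.22433177280323
0 [1 1]
1 [ 8 -9]
2 [ 14 -19]
3 [ 18 -30]
4 [ 20 -42]
5 [ 20 -54]
6 [ 18 -65]
7 [ 14 -76]
8 [  8 -87]
9 [  0 -96]
10 [  -9 -103]
11 [ -19 -109]
12 [ -30 -113]
13 [ -42 -115]
14 [ -54 -115]
15 [ -66 -113]
16 [ -77 -109]
17 [ -87 -103]
18 [-96 -95]
19 [-104  -86]
20 [-110  -76]
21 [-114  -65]
22 [-116  -53]
23 [-115  -41]
24 [-113  -29]
25 [-109  -18]
26 [-103   -8]
27 [-96   1]
28 [-86   9]
29 [-76  14]
30 [-65  18]
31 [-53  20]
32 [-42  20]
33 [-30  18]
```

Call:
{"api": "carry_out", "payload": {
  "rows": [
    [0, 0, 0, 0, 0, 0, 255],
    [0, 0, 0, 0, 0, 0, 255],
    [0, 0, 0, 0, 0, 0, 255],
    [3, -4, 0, 0, 0, 0, 255],
    [8, -9, 0, 0, 0, 0, 255],
    [14, -19, 0, 0, 0, 0, 255],
    [18, -30, 0, 0, 0, 0, 255],
    [20, -42, 0, 0, 0, 0, 255],
    [20, -54, 0, 0, 0, 0, 255],
    [18, -65, 0, 0, 0, 0, 255],
    [14, -76, 0, 0, 0, 0, 255],
    [8, -87, 0, 0, 0, 0, 255],
    [4, -92, 0, 0, 0, 0, 255],
    [4, -92, 0, 0, 0, 0, 255]
  ]
}}

```text
clock: 10.52
tool_pos: [0.585, 0.0076, 0.1156]
tool_rot: [-0.002, 0.995, -0.102, -0.005]
ft_force: [-10.0, 8.0, 11.0]
opening: 0.0195
finger_force: 30.0
```

```bash
python3 - <<'E'
from h import *
np.set_printoptions(precision=4,suppress=True)
P=env.camera_params("wrist");s=env.read_state(); print(s["tool_pos"],s["ft_force"],s["opening"],s["finger_force"])
w=save("wrist","w4")
print(proj("wrist",[[.538,.053,.104]],P),np.degrees(np.arctan2(s["tool_pos"][1]-.053,s["tool_pos"][0]-.538)))
E
```

```text
[0.585  0.0076 0.1156] [-9.9692  7.9681 10.9765] 0.019506070644486898 30.002116241957992
[[274.1571 301.3221]] -44.01858462029319
```

View pics/w4.png

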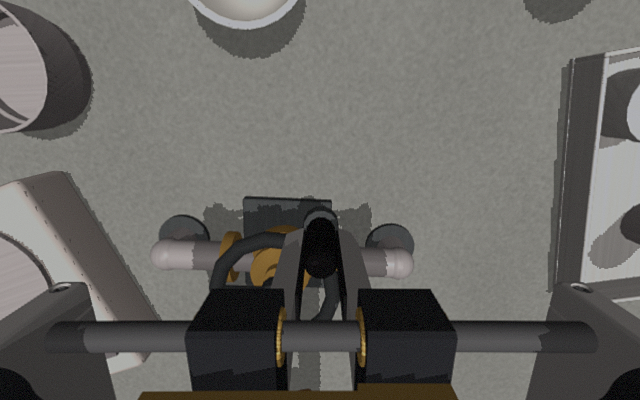

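The fingers hold the handle and it follows. The radial force of about 13 N says the axis is really near (0.536, 0.054), so I correct the circle to that.

```bash
cat > arc.py <<'E'
import numpy as np,sys
cx,cy,x,y,a,e,st=map(float,sys.argv[1:8])
n=int(np.ceil(abs(e-a)/st))
print([[int(round(cx+68*np.cos(t)-x)),int(round(cy+68*np.sin(t)-y))] for t in np.radians(np.linspace(a,e,n+1)[1:])])
E
python3 arc.py 536 54 589.8 8.3 -43.4 -203.4 10
```

```text
[[-13, -9], [-23, -15], [-34, -19], [-46, -22], [-58, -22], [-70, -20], [-81, -17], [-91, -11], [-101, -4], [-108, 5], [-115, 15], [-119, 26], [-121, 38], [-122, 50], [-120, 61], [-116, 73]]
```

Call:
{"api": "carry_out", "payload": {
  "rows": [
    [-7, -3, 0, 0, 0, 0, 255],
    [-13, -9, 0, 0, 0, 0, 255],
    [-23, -15, 0, 0, 0, 0, 255],
    [-34, -19, 0, 0, 0, 0, 255],
    [-46, -22, 0, 0, 0, 0, 255],
    [-58, -22, 0, 0, 0, 0, 255],
    [-70, -20, 0, 0, 0, 0, 255],
    [-81, -17, 0, 0, 0, 0, 255],
    [-91, -11, 0, 0, 0, 0, 255],
    [-101, -4, 0, 0, 0, 0, 255],
    [-108, 5, 0, 0, 0, 0, 255],
    [-115, 15, 0, 0, 0, 0, 255],
    [-119, 26, 0, 0, 0, 0, 255],
    [-121, 38, 0, 0, 0, 0, 255],
    [-122, 50, 0, 0, 0, 0, 255],
    [-122, 50, 0, 0, 0, 0, 255]
  ]
}}

```text
clock: 11.9
tool_pos: [0.4675, 0.0573, 0.1157]
tool_rot: [0.0, 0.995, -0.101, 0.0]
ft_force: [0.9, 0.8, 2.6]
opening: 0.0196
finger_force: 30.0
```

```bash
python3 - <<'E'
from h import *
s=env.read_state(); p=s["tool_pos"]*1000;print(p,s["ft_force"],s["opening"],s["finger_force"],np.degrees(np.arctan2(p[1]-54,p[0]-536)),np.hypot(p[1]-54,p[0]-536))
A=np.array([[585.8,100.3],[585,7.6],p[:2]]);M=np.c_[2*A,np.ones(3)];c=np.linalg.solve(M,(A**2).sum(1));print(c[:2],np.sqrt(c[2]+c[:2]@c[:2]))
E
```

```text
[467.51917875  57.2960441  115.7033031 ] [0.86136202 0.77672835 2.58141743] 0.019565949291861718 30.000928547233343 177.244428636006 68.5600961612709
[535.53725855  54.38031492] 68.08054535611164
```

Fitted circle: centre (535.5, 54.4), radius 68.1 mm, with the forces now small. I continue clockwise to the stop, near 76.5°, and press a little past it.

```bash
python3 arc.py 535.5 54.4 467.8 58.3 177.2 67.2 10
```

```text
[[1, 11], [5, 22], [11, 33], [18, 42], [27, 50], [37, 57], [48, 61], [59, 64], [71, 64], [83, 62], [94, 59]]
```

Call:
{"api": "carry_out", "payload": {
  "rows": [
    [0, 5, 0, 0, 0, 0, 255],
    [1, 11, 0, 0, 0, 0, 255],
    [5, 22, 0, 0, 0, 0, 255],
    [11, 33, 0, 0, 0, 0, 255],
    [18, 42, 0, 0, 0, 0, 255],
    [27, 50, 0, 0, 0, 0, 255],
    [37, 57, 0, 0, 0, 0, 255],
    [48, 61, 0, 0, 0, 0, 255],
    [59, 64, 0, 0, 0, 0, 255],
    [71, 64, 0, 0, 0, 0, 255],
    [77, 63, 0, 0, 0, 0, 255],
    [83, 62, 0, 0, 0, 0, 255],
    [87, 61, 0, 0, 0, 0, 255],
    [91, 60, 0, 0, 0, 0, 255],
    [91, 60, 0, 0, 0, 0, 255],
    [91, 60, 0, 0, 0, 0, 255],
    [91, 60, 0, 0, 0, 0, 255],
    [91, 60, 0, 0, 0, 0, 255]
  ]
}}

```text
clock: 13.4
tool_pos: [0.5527, 0.1204, 0.1156]
tool_rot: [-0.002, 0.995, -0.101, -0.006]
ft_force: [-13.2, 8.4, 14.7]
opening: 0.0191
finger_force: 30.0
```

```bash
python3 - <<'E'
from h import *
s=env.read_state(); p=s["tool_pos"]*1000;print(p,s["ft_force"],s["opening"],s["finger_force"],np.degrees(np.arctan2(p[1]-54.4,p[0]-535.5)),np.hypot(p[1]-54.4,p[0]-535.5))
E
```

```text
[552.68297875 120.4114708  115.58872246] [-13.18233403   8.39778188  14.71570991] 0.019088109549586237 30.003155393642373 75.40952782460748 68.21120901570202
```

It stopped at 75.4° while commanded to 69.5°, with about 15 N of tangential push, so the valve is closed against its stop (about 76°). Next is 720° anticlockwise.

```bash
python3 arc.py 535.5 54.4 558.8 118.3 76 256 10;  python3 - <<'E'
import numpy as np
for a in(76,256):
    t=np.radians(a+np.r_[5,np.arange(10,180,10),175,180]);b=np.radians(a)
    print([[int(round(u)),int(round(v))] for u,v in zip(68*(np.cos(t)-np.cos(b)),68*(np.sin(t)-np.sin(b)))])
print(535.5+68*np.cos(np.radians([76,256])),54.4+68*np.sin(np.radians([76,256])))
E
```

```text
[[-19, 4], [-30, 4], [-42, 1], [-53, -3], [-63, -9], [-72, -17], [-80, -26], [-85, -36], [-89, -47], [-91, -59], [-91, -71], [-89, -83], [-84, -94], [-78, -104], [-71, -113], [-61, -120], [-51, -126], [-40, -130]]
[[-6, 1], [-12, 2], [-24, 2], [-35, -1], [-46, -5], [-56, -11], [-65, -19], [-73, -28], [-79, -38], [-82, -50], [-84, -61], [-84, -73], [-82, -85], [-78, -96], [-71, -106], [-64, -115], [-54, -122], [-44, -128], [-39, -130], [-33, -132]]
[[6, -1], [12, -2], [24, -2], [35, 1], [46, 5], [56, 11], [65, 19], [73, 28], [79, 38], [82, 50], [84, 61], [84, 73], [82, 85], [78, 96], [71, 106], [64, 115], [54, 122], [44, 128], [39, 130], [33, 132]]
[551.9506889 519.0493111] [120.38010939 -11.58010939]
```

Call:
{"api": "carry_out", "payload": {
  "rows": [
    [-7, 2, 0, 0, 0, 0, 255],
    [-13, 3, 0, 0, 0, 0, 255],
    [-19, 4, 0, 0, 0, 0, 255],
    [-30, 4, 0, 0, 0, 0, 255],
    [-42, 1, 0, 0, 0, 0, 255],
    [-53, -3, 0, 0, 0, 0, 255],
    [-63, -9, 0, 0, 0, 0, 255],
    [-72, -17, 0, 0, 0, 0, 255],
    [-80, -26, 0, 0, 0, 0, 255],
    [-85, -36, 0, 0, 0, 0, 255],
    [-89, -47, 0, 0, 0, 0, 255],
    [-91, -59, 0, 0, 0, 0, 255],
    [-91, -71, 0, 0, 0, 0, 255],
    [-89, -83, 0, 0, 0, 0, 255],
    [-84, -94, 0, 0, 0, 0, 255],
    [-78, -104, 0, 0, 0, 0, 255],
    [-71, -113, 0, 0, 0, 0, 255],
    [-61, -120, 0, 0, 0, 0, 255],
    [-51, -126, 0, 0, 0, 0, 255],
    [-40, -130, 0, 0, 0, 0, 255]
  ]
}}

```text
clock: 15.07
tool_pos: [0.5189, -0.0115, 0.1156]
tool_rot: [-0.003, 0.995, -0.103, 0.0]
ft_force: [0.9, 12.4, 7.2]
opening: 0.0193
finger_force: 30.0
```

Call:
{"api": "carry_out", "payload": {
  "rows": [
    [6, -1, 0, 0, 0, 0, 255],
    [12, -2, 0, 0, 0, 0, 255],
    [24, -2, 0, 0, 0, 0, 255],
    [35, 1, 0, 0, 0, 0, 255],
    [46, 5, 0, 0, 0, 0, 255],
    [56, 11, 0, 0, 0, 0, 255],
    [65, 19, 0, 0, 0, 0, 255],
    [73, 28, 0, 0, 0, 0, 255],
    [79, 38, 0, 0, 0, 0, 255],
    [82, 50, 0, 0, 0, 0, 255],
    [84, 61, 0, 0, 0, 0, 255],
    [84, 73, 0, 0, 0, 0, 255],
    [82, 85, 0, 0, 0, 0, 255],
    [78, 96, 0, 0, 0, 0, 255],
    [71, 106, 0, 0, 0, 0, 255],
    [64, 115, 0, 0, 0, 0, 255],
    [54, 122, 0, 0, 0, 0, 255],
    [44, 128, 0, 0, 0, 0, 255],
    [39, 130, 0, 0, 0, 0, 255],
    [33, 132, 0, 0, 0, 0, 255]
  ]
}}

```text
clock: 16.73
tool_pos: [0.5504, 0.121, 0.1157]
tool_rot: [-0.001, 0.995, -0.101, 0.0]
ft_force: [3.6, 3.4, 4.6]
opening: 0.0196
finger_force: 30.0
```

Clean: one turn is done and the forces are low. Second turn next.

Call:
{"api": "carry_out", "payload": {
  "rows": [
    [-6, 1, 0, 0, 0, 0, 255],
    [-12, 2, 0, 0, 0, 0, 255],
    [-24, 2, 0, 0, 0, 0, 255],
    [-35, -1, 0, 0, 0, 0, 255],
    [-46, -5, 0, 0, 0, 0, 255],
    [-56, -11, 0, 0, 0, 0, 255],
    [-65, -19, 0, 0, 0, 0, 255],
    [-73, -28, 0, 0, 0, 0, 255],
    [-79, -38, 0, 0, 0, 0, 255],
    [-82, -50, 0, 0, 0, 0, 255],
    [-84, -61, 0, 0, 0, 0, 255],
    [-84, -73, 0, 0, 0, 0, 255],
    [-82, -85, 0, 0, 0, 0, 255],
    [-78, -96, 0, 0, 0, 0, 255],
    [-71, -106, 0, 0, 0, 0, 255],
    [-64, -115, 0, 0, 0, 0, 255],
    [-54, -122, 0, 0, 0, 0, 255],
    [-44, -128, 0, 0, 0, 0, 255],
    [-39, -130, 0, 0, 0, 0, 255],
    [-33, -132, 0, 0, 0, 0, 255]
  ]
}}

```text
clock: 18.4
tool_pos: [0.5176, -0.0111, 0.1156]
tool_rot: [-0.003, 0.995, -0.102, -0.001]
ft_force: [1.4, 8.1, 8.7]
opening: 0.0195
finger_force: 30.0
```

Call:
{"api": "carry_out", "payload": {
  "rows": [
    [6, -1, 0, 0, 0, 0, 255],
    [12, -2, 0, 0, 0, 0, 255],
    [24, -2, 0, 0, 0, 0, 255],
    [35, 1, 0, 0, 0, 0, 255],
    [46, 5, 0, 0, 0, 0, 255],
    [56, 11, 0, 0, 0, 0, 255],
    [65, 19, 0, 0, 0, 0, 255],
    [73, 28, 0, 0, 0, 0, 255],
    [79, 38, 0, 0, 0, 0, 255],
    [82, 50, 0, 0, 0, 0, 255],
    [84, 61, 0, 0, 0, 0, 255],
    [84, 73, 0, 0, 0, 0, 255],
    [82, 85, 0, 0, 0, 0, 255],
    [78, 96, 0, 0, 0, 0, 255],
    [71, 106, 0, 0, 0, 0, 255],
    [64, 115, 0, 0, 0, 0, 255],
    [54, 122, 0, 0, 0, 0, 255],
    [44, 128, 0, 0, 0, 0, 255],
    [38, 130, 0, 0, 0, 0, 255],
    [33, 132, 0, 0, 0, 0, 255]
  ]
}}

```text
clock: 20.07
tool_pos: [0.5499, 0.1211, 0.1156]
tool_rot: [-0.001, 0.995, -0.101, -0.001]
ft_force: [2.5, 0.9, 5.7]
opening: 0.0191
finger_force: 30.0
```

Call:
{"api": "carry_out", "payload": {
  "rows": [
    [0, 0, 0, 0, 0, 0, 255],
    [0, 0, 0, 0, 0, 0, 255],
    [0, 0, 0, 0, 0, 0, 255],
    [0, 0, 0, 0, 0, 0, 255],
    [0, 0, 0, 0, 0, 0, 255],
    [0, 0, 0, 0, 0, 0, 255]
  ]
}}

```text
clock: 20.57
tool_pos: [0.5492, 0.1213, 0.1157]
tool_rot: [-0.001, 0.995, -0.101, -0.002]
ft_force: [0.3, 4.9, 8.5]
opening: 0.0192
finger_force: 30.0
```

```bash
python3 - <<'E'
from h import *
s=env.read_state(); p=s["tool_pos"]*1000;print(p,s["ft_force"],s["opening"],s["finger_force"],np.degrees(np.arctan2(p[1]-54.4,p[0]-535.5)),np.hypot(p[1]-54.4,p[0]-535.5))
P=env.camera_params("wrist"); w=save("wrist","w5"); t=save("top","t5")
cv2.imwrite("pics/c5.png",np.hstack([w,cv2.resize(t[140:260,370:475],(160,400))])[...,::-1])
E
```

```text
[549.16472449 121.26677644 115.67106358] [0.3442959  4.86727045 8.50492965] 0.019248047911514847 30.00162515672855 78.45020840357013 68.24873982243832
```

View pics/c5.png

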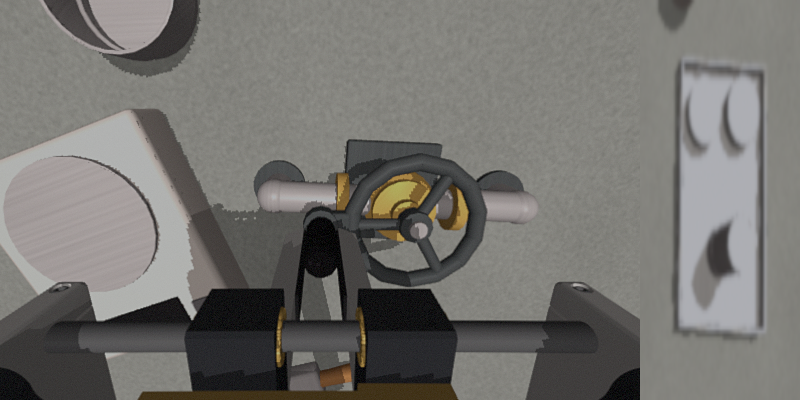

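The view shows the handle (about 320,240) still between the fingers, with its lug in line with the pipe's +y side. That matches exactly two turns, to about 3°, and the tube stands upright in the tray. I hand in the job.

```bash
python3 -c "
from workcell import env
print(env.finish_job())"
```

```text
the job is handed in; nothing more can be done
None
```

I've handed in the job at about 20.7 s, and no verdict was returned: the tube stands upright and released in the tray, the valve was closed to its stop and then backed off two turns (within about 3° by my measurement), and the gripper still holds the handle at 30 N.

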